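# Mount the splined drive adapter on the weld positioner

## Task

Pick up the drive adapter with the square stub and carry it to the welding positioner's leaning splined shaft, turn it so that the slots line up with the shaft's teeth, and guide it in the gripper down over the teeth until it sits fully home on the shoulder and its flange holds the switch lever down. Then let go and move clear, without ramming it or disturbing the other things on the table.

Things in the scene. Friction and masses are not known exactly. Their poses are not given: they have to be found in the camera images.
- adapter: Drive adapter, aluminium, about 0.55 kg, standing on its flange (100 mm across, 8 thick, four dark bolt heads on top). Round barrel 68 mm across up to z = 52 mm, then a square stub 36 x 36 mm from z = 52 to 94 mm, to be gripped by two opposite faces. Origin at the centre of the underside, z up its axis, x and y normal to the stub's faces and through the bolt heads.
- adapter_mouth (a point): Centre of the mouth of the adapter's splined socket (the adapter's origin and axes). The socket opens below and is 46 mm deep: bore 31 mm across with four slots 12 mm wide reaching 22.5 mm from the axis along +x, +y, -x, -y (in line with bolt heads and stub faces; each quarter turn is the same).
- positioner: Positioner head, grey steel bolted down: base plate 170 x 150 x 12 mm, bearing barrel leaning 27 degrees from vertical to its -x side (roughly towards the robot). Origin on the table 110 mm below the shoulder's centre. On its +y side a bracket holds the black switch housing, 90 to 116 mm from the shaft's axis, lower than the shoulder's plane.
- spindle_seat (a point): Centre of the spindle's flat shoulder (60 mm across), 110 mm above the table; turns with the spindle. z points out along the shaft, 27 degrees from vertical; x and y point through teeth. Fully home, the adapter's underside lies on this shoulder, origin on origin, z along z, slots over teeth (1.5 mm clearance a side).
- shaft_end (a point): Centre of the shaft's free end, 42 mm out from the shoulder, axes as the seat. Core 28 mm across, tapering to 20 over the last 6 mm. Four teeth along +x, +y, -x, -y, 9 mm wide, 21 mm from the axis, up to 26 mm from the shoulder, then 5 mm wide and 19 mm from the axis up to 30 mm: the core enters first, teeth meet the adapter when its underside is 30 mm from the shoulder.
- spindle (a joint): Turn of the splined spindle about its shaft, rad, positive anticlockwise seen from the shaft's end; range -1.6 to 1.6; any angle to start with. It is stiff (about 0.3 N m of friction) and stays where it is left.
- switch_lever (a joint): Presence switch's hinged roller lever, rad: 0 free, about 0.2 when the seated adapter's flange holds it down, stop at 0.5. A weak spring (about 1 N at the roller) raises it.
- lever_roller (a point): Centre of the roller (8 mm across) at the lever's end, on the positioner's +y side, 46 mm from the shaft's axis; when free its top stands 9 mm above the shoulder's plane, so the flange's edge presses it down over the last 9 mm of the slide.
- blank_cover: bystander: aluminium flanged cover of the same 100 mm flange, but with a round 30 mm stub, no bolts and no splines; 82 mm high; origin at the centre of its underside
- pipe_offcut: bystander: short steel pipe standing on end, 72 mm across, 55 mm high; origin at the centre of its underside
- hammer: bystander: hammer lying down, origin under its middle
- wire_brush: bystander: brush lying down, origin under its middle
- wrench: bystander: wrench lying down, origin under its middle
- spray_can: bystander: standing can 60 mm across and 120 mm high, origin at the centre of its underside
- angle_bracket: bystander: small L of steel plate 70 x 50 mm, 61 mm high, origin at the centre of its underside
Not all that is in view belongs to the job. Leave any brown or pink look-alike of the adapter alone.

How it is judged:
By the outcome, as a careful person would: the job done as asked, in the order asked, and still so for the second after the job is handed in, with the robot touching nothing.
It also fails if it takes over 38 s, if anything falls off the work surface, if the arm or the gripper's body presses on something with over 40 N, if the wrist force passes 120 N, or if a joint passes its speed limit or range.

## Robot

A 7-joint arm with a two-finger parallel gripper is mounted at the origin on the work surface. World frame = base frame: x ahead of the robot, y to its left, z up, the work surface at z = 0. Lengths are in m, angles in rad, forces in N, time in s.
With the tool pointing down it reaches from about 0.4 to 0.9 m from the base axis. Payload 5.5 kg.
Tool frame: the origin (TCP) lies between the finger pads; the fingertips stand 11 mm ahead of it and the grasp point (between the pads) lies 8 mm behind it (r.finger_overhang is the distance from the TCP to the fingertips, in m); z points along the fingers, y is the line along which they close (so a half turn about z gives the same grasp; the last joint's range is limited). The gripper opens to 85 mm and grips with 20 to 120 N. Pads are 22 mm wide; open, the fingers measure 114 mm over their backs; the gripper's body (76 mm by 85 mm) begins 54 mm behind the grasp point. The pads swing forward as they close: fully open they stand 13 mm farther back than shut.
Start: joints at [-0.865, 0.501, -0.427, 1.55, 0.221, 1.138, -0.21], TCP at [0.278, 0.587, 0.242] pointing down, gripper open.
Joint ranges: [-2.88, 2.88], [-0.31, 2.03], [-1.54, 1.56], [0.2, 2.42], [-1.41, 4.55], [0.19, 2.02], [-2.57, 2.57]. Speed limits (rad/s): [2.57, 2.57, 3.14, 3.14, 3.14, 3.14, 3.14].

## Interface

Orientations are given as a 3x3 rotation matrix whose columns are the frame's x, y, z axes.
In Python, from cell import monitor, viewer, r gives the robot as it stands.
- The arm moves only by the tool servo_tool, never from a script. Its argument "series" is text: rows parted by semicolons, each of 6 numbers parted by spaces: the shift along the tool's x, y, z in units of 40 mm (1.0 is 40 mm), then the turn, a rotation vector about the tool's x, y, z in units of 6 degrees (1.0 is 6 degrees). In form: tx ty tz rx ry rz; .... A call has exactly 10 rows; each row shifts and turns the commanded pose from where the row before left it, along the tool's axes as they then stand; what a row does not reach is not made up. A row lasts 1/12 s, in which the tool goes at most 41.7 mm and 7.16 degrees, less where a joint would pass 70% of its speed; a pose out of reach is approached as far as the arm can. A call is refused whole if a number of a shift passes 1 or a number of a turn 1, either way. A call with a gripper value outside its range is refused whole. "claw" is the opening, from -1 (shut) to 1 (fully open), set as the call begins (left out, the last holds). The fingers move at their own pace and stop on an object; "newtons" is the grip in N (left out, the last holds). Time passes only in rows, so rows that do not move let the fingers close, or fill a call up. It gives the time, the measured TCP pose, the force, the opening and the grip force at its end, in the units of the state.
- monitor.state(): the state, without advancing time (a new reading comes with each control period).
- viewer.read_camera(name): name is "scene" or "top" or "wrist"; returns the picture (480x640x3 uint8, blue, green, red); there is no depth.
- viewer.camera_model(name): a dict with "fovy" (degrees; the focal length in pixels is half the picture's height over the tangent of half this angle, whatever the lens; pixels are square), "cx", "cy" (the principal point, pixels), "cam_to_world" (4x4, takes a point from camera to world coordinates); the wrist camera has in their place "tool_from_camera" (4x4, takes a point from camera to tool coordinates, whose origin is the TCP and whose axes are the flange's). Camera axes: x right, y down, z forward; pixel columns grow to the right and rows downward; lengths in m; the calibration is good to about 2 mm. A picture is of the moment at which its call begins: read the wrist's pose just before it. camera_model takes no time and is no camera call.
- r.hand_in(): hands the job in; it is judged then, once.
The state is a dict: "time": time; "joint_pos": joint angles; "joint_velocities": joint speeds; "effort": joint torques, N m; "ee_pos": TCP position; "tcp_rot": TCP orientation; "ft_force": force on the tool from outside, world axes, zero at the start; "moment": the same for the moment, N m; "opening": opening from 0.0 (shut) to 1.0 (fully open); "grasp_force": force on a finger pad.
Only numpy, scipy, OpenCV 4.12 (cv2) and the standard library are available. Lean on these libraries where they do the work, as an engineer would, in place of code of your own. Each camera call takes 0.05 s, during which the arm holds its last target. There are 200 camera calls.

## Working session

There is one attempt and no reset: what is moved stays moved. The work goes in short steps, Python scripts to look and compute and a tool call to move; the robot and the scene stay as the last step left them, time stands still between calls to the robot, and variables do not carry over. Pictures are saved under pics/ and viewed, at most 10 in all, crops included, and the job is handed in when it is done.

Besides the shell and the picture viewer there is one more tool, called after ">>>" by a JSON object that holds its "op" and its "data", one argument or row to a line. servo_tool: Moves the arm, as the interface text tells. Its arguments: {"type":"object","properties":{"series":{"type":"string"},"claw":{"type":"number"},"newtons":{"type":"number"}},"required":["series"]}

```bash
ls; mkdir -p pics
python3 - <<'E'
from cell import monitor, viewer, r
import cv2,numpy as np
np.set_printoptions(precision=4,suppress=True)
for n in ("scene","top"):
    im=viewer.read_camera(n); cv2.imwrite(f"pics/{n}0.png",im)
    print(n,viewer.camera_model(n))
print(viewer.camera_model("wrist"))
print(monitor.state())
E
```

```text
pics
scene {'fovy': 43.62837193178358, 'cx': 309.6763114883411, 'cy': 240.55807930868073, 'cam_to_world': array([[ 0.141 ,  0.7428, -0.6545,  1.4226],
       [ 0.9899, -0.1134,  0.0846, -0.0621],
       [-0.0114, -0.6599, -0.7513,  1.0833],
       [ 0.    ,  0.    ,  0.    ,  1.    ]])}
top {'fovy': 51.490046047085094, 'cx': 315.7272874898856, 'cy': 235.44447471185953, 'cam_to_world': array([[ 0.0023, -0.9938,  0.1115,  0.4597],
       [-1.    , -0.0017,  0.0049,  0.0448],
       [-0.0047, -0.1115, -0.9938,  1.1234],
       [ 0.    ,  0.    ,  0.    ,  1.    ]])}
{'fovy': 69.41267693179975, 'cx': 320.42068857368855, 'cy': 239.84960384746543, 'tool_from_camera': array([[-0.0012, -0.9474, -0.32  ,  0.0828],
       [ 1.    , -0.0011, -0.0005, -0.0012],
       [ 0.0001, -0.32  ,  0.9474, -0.1314],
       [ 0.    ,  0.    ,  0.    ,  1.    ]])}
{'time': 0.1, 'joint_pos': array([-0.8648,  0.5017, -0.4268,  1.5514,  0.2208,  1.1383, -0.2103]), 'joint_velocities': array([ 0.0003, -0.0028, -0.002 , -0.0025,  0.002 , -0.0018, -0.0017]), 'effort': array([ -0.0113, -57.0809,  -5.8388, -28.1748,   0.0105,   0.0056,
         0.    ]), 'ee_pos': array([0.2783, 0.5867, 0.2414]), 'tcp_rot': array([[-0.9036,  0.4284, -0.0008],
       [ 0.4284,  0.9036, -0.0016],
       [ 0.0001, -0.0018, -1.    ]]), 'ft_force': array([-0.4322,  0.577 , -0.0443]), 'moment': array([ 0.0256, -0.0704,  0.0058]), 'grasp_force': 0.0, 'opening': 0.9973156306887608}
```

View pics/scene0.png

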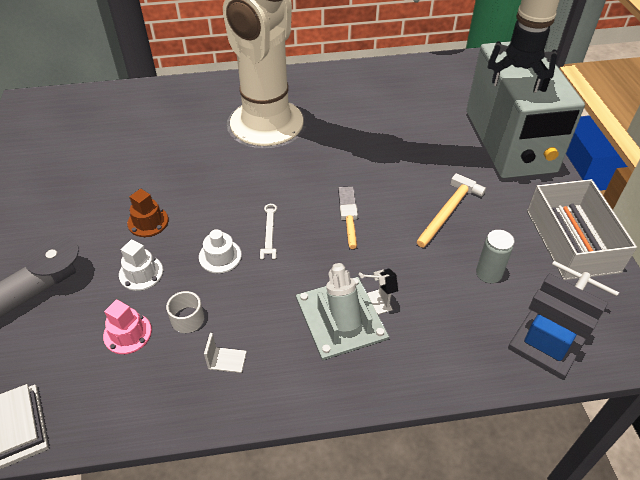

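View pics/top0.png

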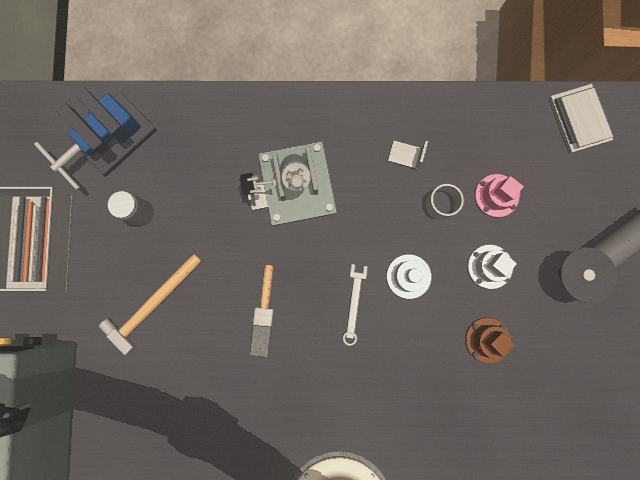

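Seen in the two pictures (pixels are in top):
- The aluminium flanged part with a square stub is at (492,267).
- The pink one is at (498,195) and the brown one at (490,341); both are look-alikes.
- The round-stub cover is at (409,276).

The (492,267) part fits because it is aluminium with a square stub and dark bolts. The positioner is at (297,182), with its switch on the left, which is +y. I'll confirm in a crop.

Run:
```python
import cv2,numpy as np
t=cv2.imread("pics/top0.png");s=cv2.imread("pics/scene0.png")
f=lambda im,x,y,w,h:cv2.resize(im[y:y+h,x:x+w],(400,300),interpolation=cv2.INTER_CUBIC)
a=np.hstack([f(t,450,232,80,60),f(s,100,225,80,60)])
b=np.hstack([f(t,235,135,107,80),f(s,290,255,120,90)])
cv2.imwrite("pics/crop1.png",np.vstack([a,b]))
```

```text
(no output)
```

View pics/crop1.png

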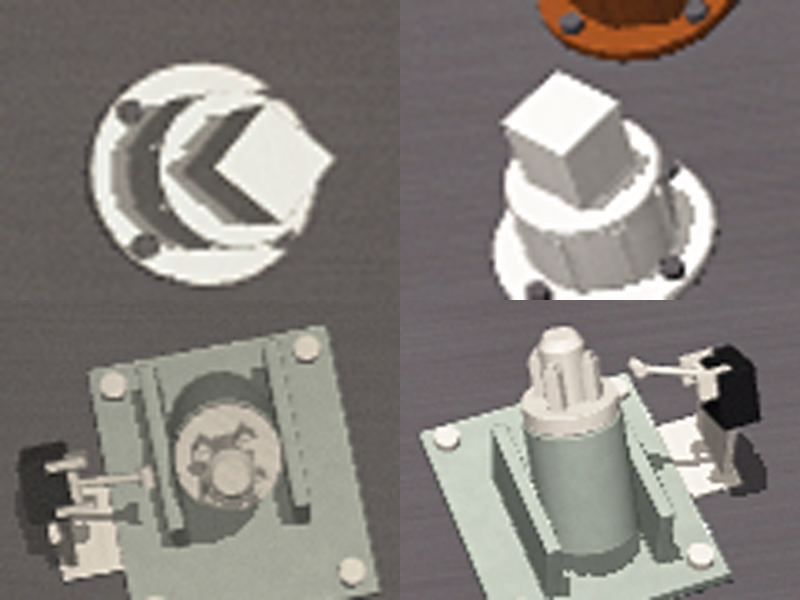

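The crop confirms it: square aluminium stub with dark bolts. Its stub top corners in top are (493,265.6), (503.6,253), (516.6,263.6) and (506,276.4). The shaft end is at top (297.3,181) and scene (339,264.6).

```bash
cat > h.py <<'E'
from cell import monitor, viewer, r
import cv2,numpy as np
from scipy.spatial.transform import Rotation as R
np.set_printoptions(precision=4,suppress=True)
def cam(n,st=None):
    m=viewer.camera_model(n); f=240/np.tan(np.radians(m["fovy"]/2))
    if n=="wrist":
        st=st or monitor.state(); T=np.eye(4);T[:3,:3]=st["tcp_rot"];T[:3,3]=st["ee_pos"]
        T=T@m["tool_from_camera"]
    else: T=m["cam_to_world"]
    return f,m["cx"],m["cy"],T
def ray(c,p):
    f,cx,cy,T=c; d=T[:3,:3]@np.array([(p[0]-cx)/f,(p[1]-cy)/f,1]); return T[:3,3],d/np.linalg.norm(d)
def plane(c,p,z):
    o,d=ray(c,p); return o+d*(z-o[2])/d[2]
def tri(*cp):
    A=np.zeros((3,3));b=np.zeros(3)
    for c,p in cp:
        o,d=ray(c,p);P=np.eye(3)-np.outer(d,d);A+=P;b+=P@o
    X=np.linalg.solve(A,b); return X
def proj(c,X):
    f,cx,cy,T=c; q=T[:3,:3].T@(np.asarray(X)-T[:3,3]); return np.array([cx+f*q[0]/q[2],cy+f*q[1]/q[2]])
def togo(X,Rt,st=None):
    "shift in tool axes/40mm and rotvec /6deg from the current pose"
    st=st or monitor.state(); C=st["tcp_rot"]
    return C.T@(np.asarray(X)-st["ee_pos"])/.04, R.from_matrix(C.T@Rt).as_rotvec(degrees=True)/6
E
python3 - <<'E'
from h import *
t=cam("top");s=cam("scene")
def sq(c,ps):
    q=np.array([plane(c,p,.094)[:2] for p in ps]); e=np.diff(np.vstack([q,q[:1]]),axis=0)
    print("stub",q.mean(0),np.linalg.norm(e,axis=1),np.degrees(np.arctan2(e[:,1],e[:,0]))%90)
sq(t,[(493,265.6),(503.6,253),(516.6,263.6),(506,276.4)])
sq(s,[(132,239),(144,246),(133,256),(120.6,249.4)])
print("flange",plane(t,(489.4,267),.008))
b=np.array([plane(t,p,.014)[:2] for p in [(265.2,158),(316.9,147.8),(328.9,207.5),(276.5,216)]])
print(b,b.mean(0)); e=np.roll(b,-1,0)-b; print(np.degrees(np.arctan2(e[:,1],e[:,0])),np.linalg.norm(e,axis=1))
print("shaft end",plane(t,(297.3,181),.1474),plane(s,(338.9,264.6),.1474),tri((t,(297.3,181)),(s,(338.9,264.6))))
print("shoulder",plane(t,(296,176.5),.11))
E
```

```text
stub [ 0.5152 -0.3406] [0.0347 0.0339 0.0349 0.0341] [48.7772 49.8246 49.0496 49.4242]
stub [ 0.5224 -0.3362] [0.0368 0.0339 0.0362 0.0355] [47.5856 48.5603 50.207  49.558 ]
flange [ 0.5145 -0.3382  0.008 ]
[[0.7619 0.166 ]
 [0.7859 0.048 ]
 [0.6477 0.0206]
 [0.6281 0.1387]] [0.7059 0.0933]
[ -78.4967 -168.8087   99.411    11.5282] [0.1205 0.141  0.1197 0.1366]
shaft end [0.6786 0.0866 0.1474] [0.6796 0.0922 0.1474] [0.6791 0.0895 0.1469]
shoulder [0.6965 0.091  0.11  ]
```

```bash
cat >> h.py <<'E'
def plan(X,Rt,n,q=.05,start=None):
    "n straight-line rows with rounded numbers, each from the rounded commanded pose"
    st=monitor.state()
    p,C=(st["ee_pos"],st["tcp_rot"]) if start is None else start
    p=np.array(p);p0=p.copy();C=np.array(C);C0=C.copy()
    rv=R.from_matrix(C0.T@Rt).as_rotvec(); out=[]
    for i in range(1,n+1):
        s=i/n; X1=p0+(X-p0)*s; R1=C0@R.from_rotvec(rv*s).as_matrix()
        t=np.round(C.T@(X1-p)/.04/q)*q; w=np.round(R.from_matrix(C.T@R1).as_rotvec(degrees=True)/6/q)*q
        p=p+C@t*.04; C=C@R.from_rotvec(w*6,degrees=True).as_matrix()
        out.append(" ".join(f"{v+0:g}" for v in np.round(np.r_[t,w],3)))
    for i in range(0,n,10): print("; ".join(out[i:i+10]))
    print("miss",(np.array(X)-p)*1e3,"mm")
    return p,C
def frame(y,z):
    z=z/np.linalg.norm(z);y=y-z*(y@z);y/=np.linalg.norm(y);return np.c_[np.cross(y,z),y,z]
YAW=np.radians(11.2);PX=np.array([np.cos(YAW),np.sin(YAW),0]);a=np.radians(27)
AX=-PX*np.sin(a)+np.array([0,0,1])*np.cos(a)
E
python3 - <<'E'
from h import *
s=cam("scene");print(proj(s,[.278,.587,.242]),proj(s,[.278,.587,.2]))
end=np.array([.679,.0895,.147])
st=monitor.state()
c=plan(st["ee_pos"]+[.08,-.1,.05],st["tcp_rot"],4,q=.1)
c=plan(end+.11*AX,frame(PX,-AX),16,start=c)
print(c)
E
```

```text
[514.5638  86.6371] [510.3538 101.2691]
-0.7 -0.4 -0.3 0 0 0; -0.7 -0.3 -0.3 0 0 0; -0.8 -0.4 -0.3 0 0 0; -0.7 -0.3 -0.3 0 0 0
miss [-0.8635  0.2212  1.9084] mm
-0.65 -0.4 0.05 -0.25 -0.15 0.55; -0.7 -0.35 0.1 -0.25 -0.1 0.55; -0.65 -0.3 0.05 -0.3 -0.15 0.55; -0.75 -0.3 0.1 -0.25 -0.1 0.55; -0.7 -0.25 0.05 -0.25 -0.15 0.55; -0.75 -0.2 0.1 -0.25 -0.15 0.55; -0.75 -0.15 0.05 -0.3 -0.1 0.5; -0.75 -0.15 0.1 -0.25 -0.15 0.55; -0.75 -0.05 0.1 -0.25 -0.1 0.55; -0.75 -0.05 0.1 -0.25 -0.15 0.55
-0.75 0 0.1 -0.3 -0.15 0.55; -0.75 0.05 0.15 -0.25 -0.1 0.55; -0.75 0.05 0.15 -0.25 -0.15 0.55; -0.75 0.15 0.15 -0.25 -0.15 0.55; -0.75 0.15 0.15 -0.25 -0.1 0.55; -0.7 0.2 0.15 -0.3 -0.15 0.55
miss [ 0.0903 -0.5553 -0.935 ] mm
(array([0.6299, 0.0804, 0.2459]), array([[-0.1926,  0.8735,  0.4472],
       [ 0.9813,  0.1717,  0.0873],
       [-0.0005,  0.4556, -0.8902]]))
```

>>> {"op": "servo_tool", "data": {
  "series": "-0.4 -0.2 -0.3 0 0 0; -0.6 -0.3 -0.4 0 0 0; -0.9 -0.4 -0.4 0 0 0; -0.9 -0.4 -0.1 0 0 0; -0.65 -0.4 0.05 -0.25 -0.15 0.55; -0.7 -0.35 0.1 -0.25 -0.1 0.55; -0.65 -0.3 0.05 -0.3 -0.15 0.55; -0.75 -0.3 0.1 -0.25 -0.1 0.55; -0.7 -0.25 0.05 -0.25 -0.15 0.55; -0.75 -0.2 0.1 -0.25 -0.15 0.55",
  "claw": 1
}}

```text
time: 0.93
ee_pos: [0.4589, 0.3384, 0.2721]
tcp_rot: [[-0.698, 0.698, 0.161], [0.714, 0.695, 0.083], [-0.054, 0.173, -0.983]]
ft_force: [0.6, -0.8, -0.8]
opening: 0.999
grasp_force: 0.0
```

>>> {"op": "servo_tool", "data": {
  "series": "-0.75 -0.15 0.05 -0.3 -0.1 0.5; -0.75 -0.15 0.1 -0.25 -0.15 0.55; -0.75 -0.05 0.1 -0.25 -0.1 0.55; -0.75 -0.05 0.1 -0.25 -0.15 0.55; -0.75 0 0.1 -0.3 -0.15 0.55; -0.75 0.05 0.15 -0.25 -0.1 0.55; -0.75 0.05 0.15 -0.25 -0.15 0.55; -0.75 0.15 0.15 -0.25 -0.15 0.55; -0.75 0.15 0.15 -0.25 -0.1 0.55; -0.7 0.2 0.15 -0.3 -0.15 0.55"
}}

```text
time: 1.77
ee_pos: [0.6282, 0.0849, 0.2456]
tcp_rot: [[-0.189, 0.873, 0.449], [0.982, 0.168, 0.088], [0.001, 0.457, -0.889]]
ft_force: [-0.4, 0.1, 0.1]
opening: 1.002
grasp_force: 0.0
```

Run:
```python
from h import *
import pickle
st=monitor.state(); im=viewer.read_camera("wrist"); pickle.dump(st,open("w1.pkl","wb"))
cv2.imwrite("pics/w1.png",im); print(st["time"],st["ee_pos"],st["tcp_rot"],st["joint_pos"],st["joint_velocities"])
c=cam("wrist",st);print(proj(c,[.679,.0895,.147]))
```

```text
1.7667 [0.6282 0.0849 0.2456] [[-0.1892  0.8735  0.4487]
 [ 0.9819  0.1677  0.0876]
 [ 0.0013  0.4571 -0.8894]] [-0.1212  0.2025 -0.0561  2.023   0.0056  0.4418  0.0121] [ 0.3571  0.1544  0.2117  0.0143 -0.2102 -0.5561 -0.0117]
[322.0061 245.7917]
```

View pics/w1.png

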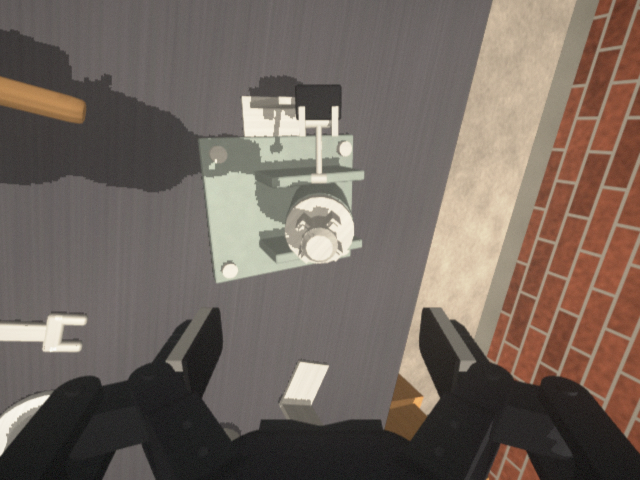

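The wrist picture shows the shaft end at about (321,245) and the shoulder disc around (320,230). The lever runs from (318,178) up to the switch at (320,100). Next I'll take a settled, enlarged crop.

Run:
```python
from h import *
import pickle
viewer.read_camera("wrist")
st=monitor.state(); im=viewer.read_camera("wrist"); pickle.dump(st,open("w1.pkl","wb"))
cv2.imwrite("pics/w2.png",im); print(st["ee_pos"],st["joint_velocities"])
c=cam("wrist",st);u=proj(c,[.679,.0895,.147]).round().astype(int)
x,y=u[0]-48,u[1]-52;print(x,y)
cv2.imwrite("pics/w2c.png",cv2.resize(im[y:y+72,x:x+96],(768,576),interpolation=cv2.INTER_CUBIC))
```

```text
[0.6284 0.0809 0.2447] [-0.0385 -0.0145 -0.0637  0.002   0.0033  0.049  -0.0016]
275 188
```

View pics/w2c.png

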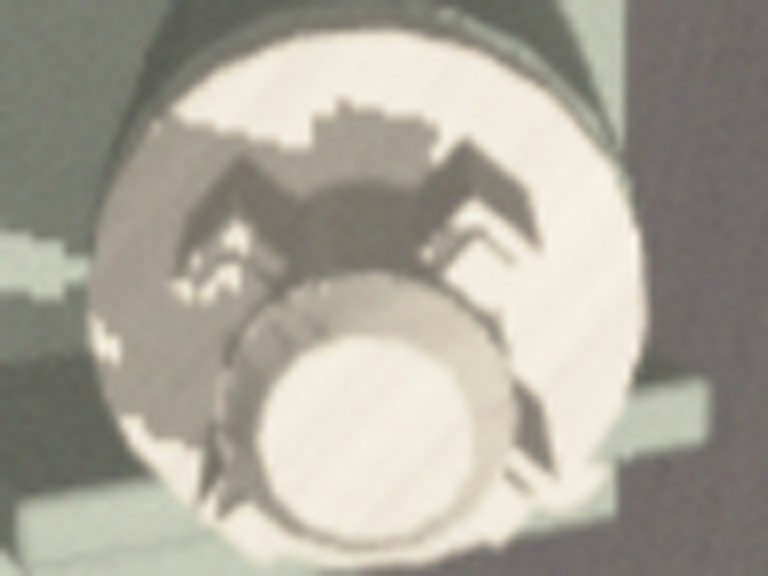

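Crop at 8x: the shaft end ellipse is centred at full-picture (320.2,242.2), the shoulder disc at about (320.6,224.7), and the teeth sit roughly diagonal to the tool axes. I'll fit the pose and overlay a few candidate tooth angles.

```bash
cat > ov.py <<'E'
from h import *
import pickle
from scipy.optimize import least_squares
st=pickle.load(open("w1.pkl","rb"));c=cam("wrist",st)
def ax(yaw):
    px=np.array([np.cos(yaw),np.sin(yaw),0]);return px,-px*np.sin(a)+np.array([0,0,np.cos(a)])
def res(v):
    s=np.array([v[0],v[1],.11]);_,A=ax(v[2])
    return np.r_[proj(c,s)-[320.6,224.7],proj(c,s+.042*A)-[320.2,242.2],(v[2]-YAW)*30]
v=least_squares(res,[.698,.093,YAW],x_scale=[.01,.01,.1]).x
S=np.array([v[0],v[1],.11]);PXf,A=ax(v[2]);U=PXf*np.cos(a)+np.array([0,0,1])*np.sin(a);W=np.cross(A,U)
if __name__=="__main__":
    print("seat",S,"yaw",np.degrees(v[2]),res(v),"end",S+.042*A)
    im=cv2.imread("pics/w2.png");x,y=275,188;K=8
    tiles=[]
    for th in (36,41,46,51):
        g=cv2.resize(im[y:y+72,x:x+96],(768,576),interpolation=cv2.INTER_CUBIC)
        P=lambda q:tuple(int(k) for k in ((proj(c,q)-[x,y]+.5)*K-.5).round())
        def circ(h,rr):
            cv2.polylines(g,[np.array([P(S+A*h+rr*(U*np.cos(t)+W*np.sin(t))) for t in np.linspace(0,6.283,60)])],True,(0,0,255),1)
        circ(0,.03);circ(.042,.010);circ(.036,.014)
        for k in range(4):
            t=np.radians(th+90*k);e=U*np.cos(t)+W*np.sin(t);f=np.cross(A,e)
            for h,w,ro,col in ((0,.0045,.021,(255,0,0)),(.026,.0045,.021,(0,160,0))):
                cv2.polylines(g,[np.array([P(S+A*h+e*q+f*z) for q,z in((.013,-w),(ro,-w),(ro,w),(.013,w))])],False,col,2)
        cv2.putText(g,str(th),(600,60),0,2,(0,0,255),3); tiles.append(cv2.resize(g,(400,300),interpolation=cv2.INTER_AREA))
    cv2.imwrite("pics/ov1.png",np.vstack([np.hstack(tiles[:2]),np.hstack(tiles[2:])]))
E
python3 ov.py
```

```text
seat [0.6951 0.0924 0.11  ] yaw 11.847101315936062 [-0.2621  0.4784  0.2161 -0.4206  0.3388] end [0.6764 0.0885 0.1474]
```

View pics/ov1.png

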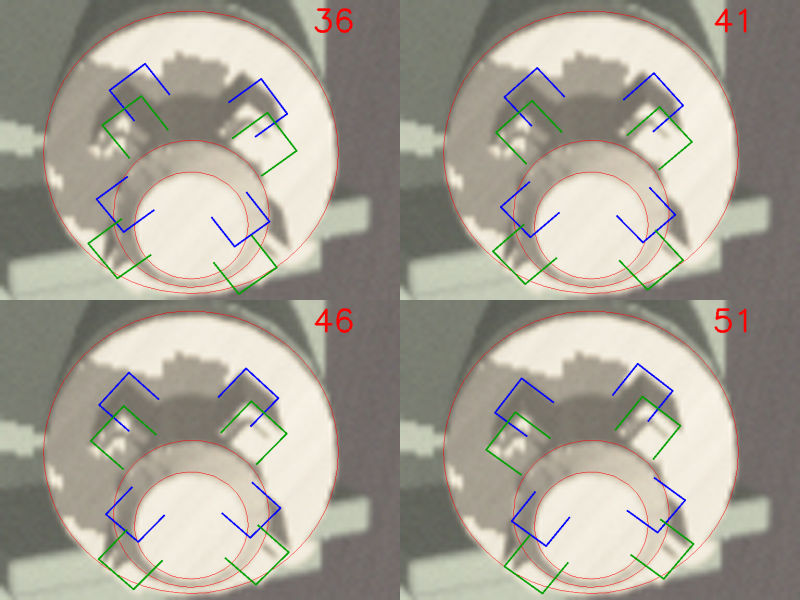

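Run:
```python
from ov import *
m=[((243,158),0,1),((465,140),0,0),((540,240),.026,0),((180,268),.026,1),((553,475),.026,-1),((200,512),.026,2)]
def pt(th,off,kk):
    out=[]
    for (uv,h,k) in m:
        # corner sign chosen as nearest
        best=None
        for kq in range(4):
            t=np.radians(th+90*kq);e=U*np.cos(t)+W*np.sin(t);f=np.cross(A,e)
            for sg in(-1,1):
                q=((proj(c,S+A*h+e*.021+f*sg*.0045)-[275,188]+.5)*8-.5)+off-np.array(uv)
                if best is None or q@q<best@best:best=q
        out.append(best)
    return np.ravel(out)
for t0 in(44,47,50):
    s=least_squares(lambda v:pt(v[0],v[1:],0),[t0,0,0],x_scale=[3,10,10]);print(s.x,s.cost,s.fun)
y=np.radians(-40.8)
plan(np.array([.518,-.338,.20]),frame(np.array([np.cos(y),np.sin(y),0]),np.array([0,0,-1.])),20)
```

```text
[48.6981  1.8252  2.4221] 378.48637009250035 [ -1.4266 -10.7375   0.1158 -11.5327   5.6811  10.4233  -8.9812  13.4593
   7.9103   3.0106  -3.2994  -4.623 ]
[48.6981  1.8252  2.4221] 378.4863700923718 [ -1.4266 -10.7375   0.1158 -11.5327   5.6811  10.4233  -8.9812  13.4593
   7.9103   3.0106  -3.2994  -4.623 ]
[48.6981  1.8252  2.4221] 378.48637009239013 [ -1.4266 -10.7375   0.1158 -11.5327   5.6811  10.4233  -8.9812  13.4593
   7.9103   3.0106  -3.2994  -4.623 ]
-0.5 -0.25 -0.05 0.2 -0.1 0.4; -0.5 -0.2 -0.05 0.2 -0.1 0.45; -0.5 -0.2 -0.05 0.25 -0.1 0.4; -0.5 -0.15 0 0.2 -0.1 0.45; -0.55 -0.15 -0.05 0.2 -0.1 0.4; -0.55 -0.15 0 0.2 -0.1 0.45; -0.5 -0.1 0 0.2 -0.1 0.4; -0.55 -0.05 0 0.25 -0.1 0.45; -0.55 -0.05 0 0.2 -0.1 0.4; -0.55 -0.05 0.05 0.2 -0.1 0.4
-0.55 0 0 0.2 -0.1 0.45; -0.55 0.05 0.05 0.2 -0.1 0.4; -0.55 0.05 0.05 0.2 -0.1 0.45; -0.55 0.05 0 0.25 -0.1 0.4; -0.5 0.1 0.05 0.2 -0.1 0.45; -0.55 0.15 0.05 0.2 -0.15 0.4; -0.55 0.15 0.05 0.2 -0.1 0.45; -0.5 0.15 0.05 0.2 -0.1 0.4; -0.5 0.2 0.1 0.25 -0.1 0.4; -0.5 0.2 0.05 0.2 -0.1 0.45
miss [ 0.1981 -0.4222  0.5801] mm
```

>>> {"op": "servo_tool", "data": {
  "series": "-0.5 -0.25 -0.05 0.2 -0.1 0.4; -0.5 -0.2 -0.05 0.2 -0.1 0.45; -0.5 -0.2 -0.05 0.25 -0.1 0.4; -0.5 -0.15 0 0.2 -0.1 0.45; -0.55 -0.15 -0.05 0.2 -0.1 0.4; -0.55 -0.15 0 0.2 -0.1 0.45; -0.5 -0.1 0 0.2 -0.1 0.4; -0.55 -0.05 0 0.25 -0.1 0.45; -0.55 -0.05 0 0.2 -0.1 0.4; -0.55 -0.05 0.05 0.2 -0.1 0.4"
}}

```text
time: 2.75
ee_pos: [0.5728, -0.1256, 0.223]
tcp_rot: [[0.255, 0.937, 0.24], [0.965, -0.261, -0.006], [0.057, 0.233, -0.971]]
ft_force: [-0.3, -0.4, 0.1]
opening: 1.003
grasp_force: 0.0
```

>>> {"op": "servo_tool", "data": {
  "series": "-0.55 0 0 0.2 -0.1 0.45; -0.55 0.05 0.05 0.2 -0.1 0.4; -0.55 0.05 0.05 0.2 -0.1 0.45; -0.55 0.05 0 0.25 -0.1 0.4; -0.5 0.1 0.05 0.2 -0.1 0.45; -0.55 0.15 0.05 0.2 -0.15 0.4; -0.55 0.15 0.05 0.2 -0.1 0.45; -0.5 0.15 0.05 0.2 -0.1 0.4; -0.5 0.2 0.1 0.25 -0.1 0.4; -0.5 0.2 0.05 0.2 -0.1 0.45"
}}

```text
time: 3.58
ee_pos: [0.519, -0.3364, 0.1993]
tcp_rot: [[0.653, 0.757, -0.003], [0.757, -0.653, 0.001], [-0.001, -0.003, -1.0]]
ft_force: [0.2, 0.1, 0.3]
opening: 0.999
grasp_force: 0.0
```

Run:
```python
from h import *
import pickle
for i in range(3): viewer.read_camera("wrist")
st=monitor.state(); im=viewer.read_camera("wrist"); pickle.dump(st,open("w3.pkl","wb"))
cv2.imwrite("pics/w3.png",im); print(st["time"],st["ee_pos"],st["tcp_rot"])
u=proj(cam("wrist",st),[.518,-.338,.094]).round().astype(int)
x,y=u[0]-80,u[1]-60;print(u,x,y)
cv2.imwrite("pics/w3c.png",cv2.resize(im[y:y+120,x:x+160],(800,600),interpolation=cv2.INTER_CUBIC))
```

```text
3.7333 [ 0.5183 -0.3379  0.1992] [[ 0.6544  0.7562 -0.0022]
 [ 0.7562 -0.6544 -0.0004]
 [-0.0018 -0.0014 -1.    ]]
[321 242] 241 182
```

View pics/w3c.png

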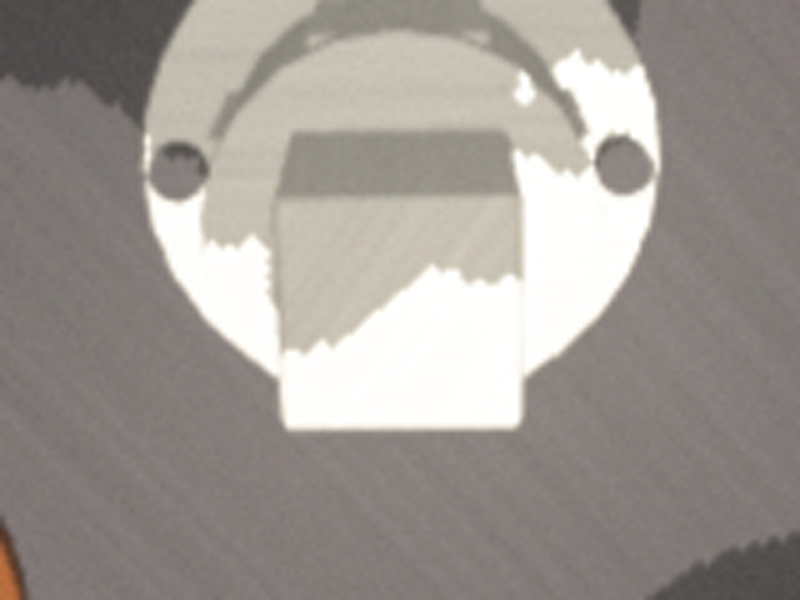

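The stub's top face has corners at crop (279,196), (521,196), (521,429) and (283,429). It is square to the tool, with both side bolts level.

Run:
```python
from h import *
import pickle
st=pickle.load(open("w3.pkl","rb"));c=cam("wrist",st)
q=np.array([plane(c,(241+(u+.5)/5-.5,182+(v+.5)/5-.5),.094) for u,v in((279,196),(521,196),(521,429),(283,429))])
m=q.mean(0);C=st["tcp_rot"];print("centre",m,"in tool",(q-m)@C*1e3)
bo=np.array([plane(c,(241+(u+.5)/5-.5,182+(v+.5)/5-.5),.011) for u,v in((178,170),(624,165))]);print(bo,bo.mean(0))
d=bo[1]-bo[0];ang=np.degrees(np.arctan2(d[1],d[0]));print(ang)
y=np.radians(ang)
X=m.copy();X[2]=.071
print(togo(X,frame(np.array([np.cos(y),np.sin(y),0]),np.array([0,0,-1.]))))
```

```text
centre [ 0.5165 -0.3399  0.094 ] in tool [[ 17.9137 -17.2551  -0.0078]
 [ 17.888   16.9956  -0.0549]
 [-17.9098  17.764    0.0071]
 [-17.8919 -17.5045   0.0556]]
[[ 0.4843 -0.3122  0.011 ]
 [ 0.549  -0.367   0.011 ]] [ 0.5166 -0.3396  0.011 ]
-40.253867269107026
(array([-0.1158,  0.0207,  3.2078]), array([-0.0145,  0.0028, -0.0764]))
```

>>> {"op": "servo_tool", "data": {
  "series": "-0.1 0 0.2 0 0 -0.1; 0 0 0.4 0 0 0; 0 0 0.5 0 0 0; 0 0 0.5 0 0 0; 0 0 0.3 0 0 0; 0 0 0.1 0 0 0; 0 0 0 0 0 0; 0 0 0 0 0 0; 0 0 0 0 0 0; 0 0 0 0 0 0"
}}

```text
time: 4.62
ee_pos: [0.5181, -0.3385, 0.1213]
tcp_rot: [[0.642, 0.766, 0.002], [0.766, -0.642, -0.001], [0.001, 0.002, -1.0]]
ft_force: [0.4, 1.2, 0.1]
opening: 1.0
grasp_force: 0.0
```

Run:
```python
from h import *
y=np.radians(-40.6)
print(monitor.state()["ee_pos"],togo(np.array([.5166,-.3398,.071]),frame(np.array([np.cos(y),np.sin(y),0]),np.array([0,0,-1.]))))
```

```text
[ 0.5181 -0.3385  0.1213] (array([-0.0503, -0.0112,  1.2567]), array([ 0.0193, -0.0053,  0.1049]))
```

>>> {"op": "servo_tool", "data": {
  "series": "-0.05 0 0.2 0 0 0.05; 0 0 0.3 0 0 0; 0 0 0.3 0 0 0; 0 0 0.25 0 0 0; 0 0 0.15 0 0 0; 0 0 0.05 0 0 0; 0 0 0 0 0 0; 0 0 0 0 0 0; 0 0 0 0 0 0; 0 0 0 0 0 0"
}}

```text
time: 5.45
ee_pos: [0.5165, -0.3399, 0.0706]
tcp_rot: [[0.647, 0.763, 0.001], [0.763, -0.647, -0.0], [0.0, 0.001, -1.0]]
ft_force: [-0.4, -0.2, -0.0]
opening: 1.0
grasp_force: 0.0
```

>>> {"op": "servo_tool", "data": {
  "series": "0 0 0 0 0 0; 0 0 0 0 0 0; 0 0 0 0 0 0; 0 0 0 0 0 0; 0 0 0 0 0 0; 0 0 0 0 0 0; 0 0 0 0 0 0; 0 0 0 0 0 0; 0 0 0 0 0 0; 0 0 0 0 0 0",
  "claw": -1,
  "newtons": 90
}}

```text
time: 6.28
ee_pos: [0.5164, -0.3398, 0.0704]
tcp_rot: [[0.646, 0.763, 0.001], [0.763, -0.646, -0.0], [0.0, 0.001, -1.0]]
ft_force: [1.1, -1.3, 3.6]
opening: 0.412
grasp_force: 90.0
```

Run:
```python
from h import *
st=monitor.state();print(st["time"],st["ee_pos"],st["tcp_rot"],st["opening"],st["grasp_force"],st["ft_force"],st["joint_pos"])
```

```text
6.2833 [ 0.5164 -0.3398  0.0704] [[ 0.6465  0.7629  0.0006]
 [ 0.7629 -0.6465 -0.0002]
 [ 0.0002  0.0006 -1.    ]] 0.41199519951788366 90.00133752822876 [ 1.0804 -1.2928  3.6103] [ 0.3629  0.6279  0.236   1.7698 -0.1995  0.7666 -0.0034]
```

```bash
cat > tgt.py <<'E'
from ov import *
TH=np.radians(48-90)
ye=U*np.cos(TH)+W*np.sin(TH); RT=frame(ye,-A); G=.0704
def tcp(h,dx=0,dy=0): return S+A*(h+G)+RT@np.array([dx,dy,0])
E
python3 - <<'E'
from tgt import *
st=monitor.state()
c=plan(st["ee_pos"]+[0,0,.15],st["tcp_rot"],6,q=.1)
c=plan(tcp(.075),RT,24,start=c);print(tcp(.075),RT)
E
```

```text
0 0 -0.6 0 0 0; 0 0 -0.6 0 0 0; 0 0 -0.7 0 0 0; 0 0 -0.6 0 0 0; 0 0 -0.6 0 0 0; 0 0 -0.6 0 0 0
miss [ 0.0912 -0.0364  2.    ] mm
0.4 -0.2 0 -0.15 0.15 -0.05; 0.4 -0.2 -0.05 -0.1 0.15 -0.1; 0.45 -0.15 0 -0.15 0.1 -0.05; 0.4 -0.2 0 -0.1 0.15 -0.1; 0.4 -0.15 0 -0.15 0.15 -0.05; 0.45 -0.2 -0.05 -0.1 0.1 -0.05; 0.4 -0.15 0 -0.15 0.15 -0.1; 0.4 -0.2 0 -0.1 0.15 -0.05; 0.45 -0.15 0.05 -0.15 0.15 -0.05; 0.4 -0.15 0 -0.15 0.1 -0.1
0.45 -0.15 0 -0.1 0.15 -0.05; 0.4 -0.2 0 -0.15 0.15 -0.1; 0.45 -0.15 0.05 -0.1 0.15 -0.05; 0.4 -0.15 0 -0.15 0.1 -0.05; 0.45 -0.15 0.05 -0.1 0.15 -0.1; 0.4 -0.1 0.05 -0.15 0.15 -0.05; 0.45 -0.15 0.05 -0.1 0.15 -0.05; 0.4 -0.15 0 -0.15 0.1 -0.1; 0.45 -0.15 0.05 -0.15 0.15 -0.05; 0.45 -0.15 0.05 -0.1 0.15 -0.1
0.4 -0.1 0.1 -0.15 0.15 -0.05; 0.45 -0.15 0.05 -0.1 0.1 -0.05; 0.4 -0.15 0.05 -0.15 0.15 -0.1; 0.45 -0.1 0.05 -0.1 0.15 -0.05
miss [ 0.2677  0.0261 -0.8027] mm
[0.6315 0.0787 0.2396] [[ 0.4308  0.7855  0.4443]
 [ 0.8498 -0.5188  0.0933]
 [ 0.3038  0.3374 -0.891 ]]
```

>>> {"op": "servo_tool", "data": {
  "series": "0 0 -0.2 0 0 0; 0 0 -0.5 0 0 0; 0 0 -0.8 0 0 0; 0 0 -0.8 0 0 0; 0 0 -0.7 0 0 0; 0 0 -0.5 0 0 0; 0 0 -0.2 0 0 0; 0.1 0 0 0 0 0; 0.2 -0.1 0 0 0 0; 0.3 -0.1 0 0 0 0"
}}

```text
time: 7.12
ee_pos: [0.5235, -0.3153, 0.2154]
tcp_rot: [[0.648, 0.762, -0.005], [0.762, -0.648, 0.002], [-0.002, -0.005, -1.0]]
ft_force: [0.3, 0.3, -5.1]
opening: 0.41
grasp_force: 91.1
```

>>> {"op": "servo_tool", "data": {
  "series": "0.4 -0.2 0 -0.15 0.15 -0.05; 0.4 -0.2 -0.05 -0.1 0.15 -0.1; 0.45 -0.15 0 -0.15 0.1 -0.05; 0.4 -0.2 0 -0.1 0.15 -0.1; 0.4 -0.15 0 -0.15 0.15 -0.05; 0.45 -0.2 -0.05 -0.1 0.1 -0.05; 0.4 -0.15 0 -0.15 0.15 -0.1; 0.4 -0.2 0 -0.1 0.15 -0.05; 0.45 -0.15 0.05 -0.15 0.15 -0.05; 0.4 -0.15 0 -0.15 0.1 -0.1"
}}

```text
time: 7.95
ee_pos: [0.5731, -0.1402, 0.226]
tcp_rot: [[0.575, 0.795, 0.193], [0.807, -0.59, 0.028], [0.137, 0.14, -0.981]]
ft_force: [0.3, 0.6, -5.6]
opening: 0.408
grasp_force: 91.4
```

Run:
```python
from tgt import *
st=monitor.state();print(st["ee_pos"],st["opening"],st["ft_force"])
plan(tcp(.075),RT,14)
```

```text
[ 0.5731 -0.1402  0.226 ] 0.40800362645699684 [ 0.2865  0.6451 -5.5614]
0.4 -0.15 0 -0.15 0.15 -0.05; 0.35 -0.15 0 -0.1 0.15 -0.1; 0.4 -0.15 0.05 -0.15 0.1 -0.05; 0.35 -0.1 0 -0.1 0.15 -0.05; 0.4 -0.15 0 -0.15 0.15 -0.1; 0.4 -0.15 0.05 -0.1 0.15 -0.05; 0.35 -0.1 0.05 -0.15 0.1 -0.05; 0.4 -0.15 0 -0.1 0.15 -0.1; 0.4 -0.1 0.05 -0.15 0.15 -0.05; 0.35 -0.15 0.05 -0.1 0.15 -0.1
0.4 -0.1 0.05 -0.15 0.1 -0.05; 0.4 -0.1 0.05 -0.1 0.15 -0.05; 0.35 -0.15 0.05 -0.15 0.15 -0.1; 0.4 -0.1 0.05 -0.15 0.15 -0.05
miss [-0.0889  0.0513  0.1262] mm
```

>>> {"op": "servo_tool", "data": {
  "series": "0.4 -0.15 0 -0.15 0.15 -0.05; 0.35 -0.15 0 -0.1 0.15 -0.1; 0.4 -0.15 0.05 -0.15 0.1 -0.05; 0.35 -0.1 0 -0.1 0.15 -0.05; 0.4 -0.15 0 -0.15 0.15 -0.1; 0.4 -0.15 0.05 -0.1 0.15 -0.05; 0.35 -0.1 0.05 -0.15 0.1 -0.05; 0.4 -0.15 0 -0.1 0.15 -0.1; 0.4 -0.1 0.05 -0.15 0.15 -0.05; 0.35 -0.15 0.05 -0.1 0.15 -0.1"
}}

```text
time: 8.78
ee_pos: [0.615, 0.0154, 0.2358]
tcp_rot: [[0.474, 0.796, 0.376], [0.841, -0.536, 0.075], [0.261, 0.281, -0.923]]
ft_force: [0.5, 0.2, -5.2]
opening: 0.414
grasp_force: 91.4
```

>>> {"op": "servo_tool", "data": {
  "series": "0.35 -0.1 0.05 -0.15 0.1 -0.05; 0.25 -0.1 0.05 -0.1 0.15 -0.05; 0.1 -0.1 0.05 -0.15 0.15 -0.1; 0.05 -0.05 0.05 -0.15 0.15 -0.05; 0 0 0 0 0 0; 0 0 0 0 0 0; 0 0 0 0 0 0; 0 0 0 0 0 0; 0 0 0 0 0 0; 0 0 0 0 0 0"
}}

```text
time: 9.62
ee_pos: [0.6211, 0.0466, 0.2321]
tcp_rot: [[0.431, 0.784, 0.447], [0.849, -0.52, 0.092], [0.304, 0.34, -0.89]]
ft_force: [-0.5, -0.2, -5.7]
opening: 0.402
grasp_force: 91.5
```

Run:
```python
from tgt import *
st=monitor.state();print(st["time"],st["ee_pos"],st["ft_force"],st["moment"],st["joint_pos"])
print(togo(tcp(.075),RT,st))
ims=[viewer.read_camera(n) for n in("top","scene","wrist")]
f=lambda im,x,y,w,h:cv2.resize(im[y:y+h,x:x+w],(400,300),interpolation=cv2.INTER_CUBIC)
cv2.imwrite("pics/hov.png",np.vstack([np.hstack([f(ims[0],235,120,120,90),f(ims[1],280,200,120,90)]),np.hstack([f(ims[2],0,0,640,480),f(ims[2],240,140,160,120)])]))
cv2.imwrite("pics/hovw.png",ims[2])
```

```text
9.6167 [0.6211 0.0466 0.2321] [-0.4657 -0.196  -5.6794] [-0.2406  1.126   0.0527] [-0.1428  0.2028  0.0599  2.0595 -0.1612  0.4133 -0.482 ]
(array([ 0.8441, -0.1481,  0.0224]), array([ 0.0307, -0.    , -0.0072]))
```

View pics/hov.png

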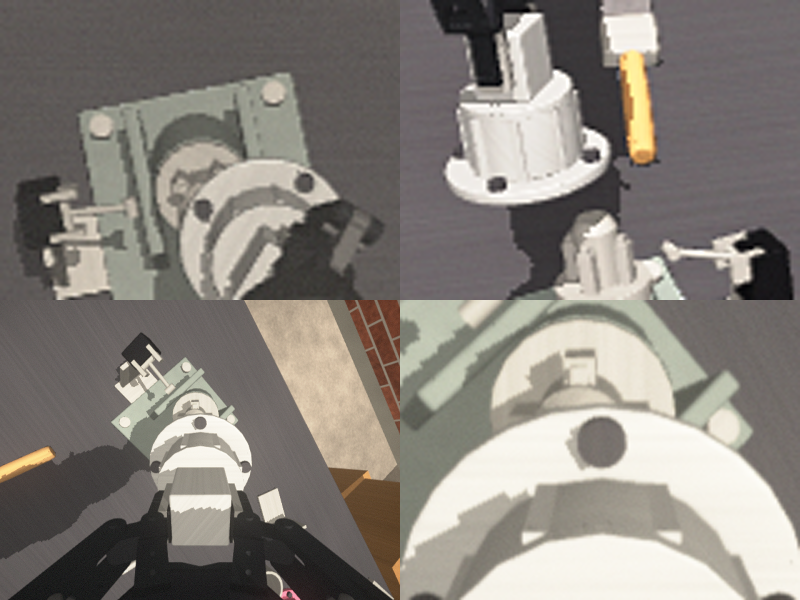

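The wrist view shows the tooth facing the camera, just above the flange's front bolt, at wrist (312,168). The flange is 34 mm short of the axis because I cut the last rows. I'll refine the tooth angle from this close view with an overlay.

Run:
```python
from tgt import *
st=monitor.state();c=cam("wrist",st);im=cv2.imread("pics/hovw.png")
pickle.dump(st,open("w4.pkl","wb"))
x,y,K=272,140,10;tiles=[]
for th in (None,45,48,51):
    g=cv2.resize(im[y:y+60,x:x+80],(800,600),interpolation=cv2.INTER_CUBIC)
    P=lambda q:tuple(int(k) for k in ((proj(c,q)-[x,y]+.5)*K-.5).round())
    if th:
        cv2.polylines(g,[np.array([P(S+.03*(U*np.cos(t)+W*np.sin(t))) for t in np.linspace(0,6.283,60)])],True,(0,0,255),2)
        for k in range(4):
            t=np.radians(th+90*k);e=U*np.cos(t)+W*np.sin(t);f=np.cross(A,e)
            for h,w,ro,col in ((0,.0045,.021,(255,0,0)),(.026,.0045,.021,(0,160,0)),(.030,.0025,.019,(200,0,200))):
                cv2.polylines(g,[np.array([P(S+A*h+e*q+f*z) for q,z in((.014,-w),(ro,-w),(ro,w),(.014,w))])],False,col,2)
        cv2.putText(g,str(th),(20,60),0,2,(0,0,255),3)
    tiles.append(cv2.resize(g,(400,300),interpolation=cv2.INTER_AREA))
cv2.imwrite("pics/ov2.png",np.vstack([np.hstack(tiles[:2]),np.hstack(tiles[2:])]))
```

View pics/ov2.png

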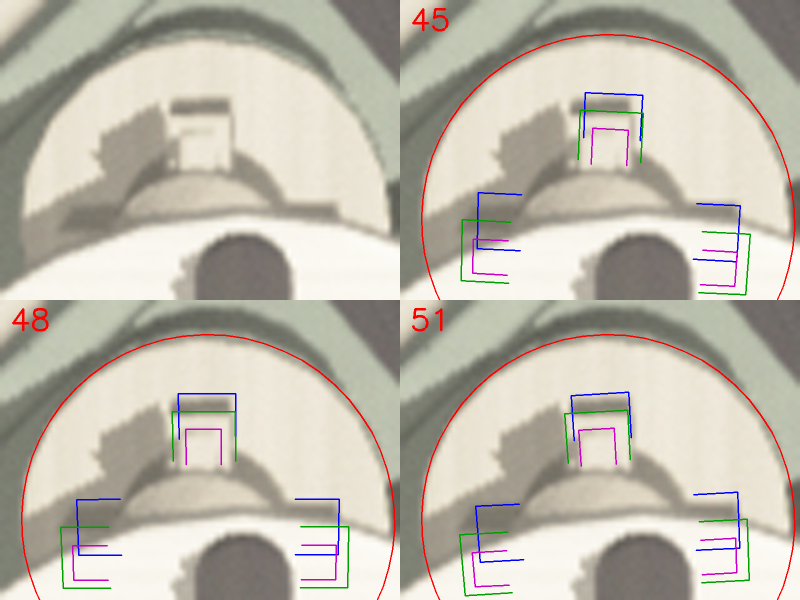

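The tooth base edge is level, exactly like the 48° overlay. The model sits about 0.5–0.7 mm off, so I'll shift dx −0.7 mm and dy −0.5 mm, then finish the hover move.

>>> {"op": "servo_tool", "data": {
  "series": "0.1 0 0 0 0 0; 0.2 -0.05 0 0 0 0; 0.2 -0.05 0 0 0 0; 0.2 -0.05 0 0 0 0; 0.1 0 0 0 0 0; 0 0 0 0 0 0; 0 0 0 0 0 0; 0 0 0 0 0 0; 0 0 0 0 0 0; 0 0 0 0 0 0"
}}

```text
time: 10.6
ee_pos: [0.6298, 0.0765, 0.2394]
tcp_rot: [[0.432, 0.784, 0.446], [0.849, -0.52, 0.091], [0.304, 0.34, -0.89]]
ft_force: [0.0, 0.7, -5.3]
opening: 0.412
grasp_force: 91.5
```

```bash
cat > chk.py <<'E'
from tgt import *
import sys
st=monitor.state();T=tcp(0,-.0007,-.0005)
d=RT.T@(st["ee_pos"]-T)
print("t",st["time"],"h(mm)",-d[2]*1e3,"xy off(mm)",d[:2]*1e3,"rot to go(u)",togo(T,RT,st)[1],"F tool",RT.T@(st["ft_force"]-[-.4,.1,-5.6]),"M tool",RT.T@(st["moment"]),"op",st["opening"])
E
python3 chk.py
```

```text
t 10.6 h(mm) 75.73323899586718 xy off(mm) [-1.7229  0.1503] rot to go(u) [ 0.028   0.0053 -0.0107] F tool [ 0.7813  0.0851 -0.0048] M tool [ 0.8041 -0.7434  0.0198] op 0.41167296121722946
```

>>> {"op": "servo_tool", "data": {
  "series": "0.04 0 0.1 0.03 0 0; 0 0 0.2 0 0 0; 0 0 0.2 0 0 0; 0 0 0.2 0 0 0; 0 0 0.15 0 0 0; 0 0 0.1 0 0 0; 0 0 0.05 0 0 0; 0 0 0 0 0 0; 0 0 0 0 0 0; 0 0 0 0 0 0"
}}

```text
time: 11.43
ee_pos: [0.6486, 0.0823, 0.2048]
tcp_rot: [[0.431, 0.785, 0.445], [0.85, -0.519, 0.094], [0.304, 0.338, -0.891]]
ft_force: [-0.1, 0.2, -5.1]
opening: 0.415
grasp_force: 91.6
```

```bash
python3 chk.py
```

```text
t 11.4333 h(mm) 36.05355769103887 xy off(mm) [0.8176 0.2569] rot to go(u) [ 0.0023 -0.0044 -0.0027] F tool [ 0.3834  0.3416 -0.259 ] M tool [ 0.8066 -0.7675 -0.0449] op 0.4145442242099059
```

>>> {"op": "servo_tool", "data": {
  "series": "-0.02 0 0.03 0 0 0; 0 0 0.03 0 0 0; 0 0 0.04 0 0 0; 0 0 0.04 0 0 0; 0 0 0.04 0 0 0; 0 0 0.04 0 0 0; 0 0 0.04 0 0 0; 0 0 0.04 0 0 0; 0 0 0 0 0 0; 0 0 0 0 0 0"
}}

```text
time: 12.27
ee_pos: [0.6533, 0.0828, 0.1933]
tcp_rot: [[0.431, 0.786, 0.444], [0.85, -0.519, 0.093], [0.304, 0.337, -0.891]]
ft_force: [-0.3, -0.9, -5.9]
opening: 0.41
grasp_force: 91.6
```

```bash
python3 chk.py
```

```text
t 12.2667 h(mm) 23.64235657980807 xy off(mm) [-0.286  -0.1513] rot to go(u) [-0.0049  0.0013 -0.002 ] F tool [-0.9391  0.5134  0.2283] M tool [ 0.8627 -0.7753  0.0674] op 0.4099833845282939
```

>>> {"op": "servo_tool", "data": {
  "series": "0 0 0.04 0 0 0; 0 0 0.04 0 0 0; 0 0 0.04 0 0 0; 0 0 0.04 0 0 0; 0 0 0.04 0 0 0; 0 0 0.04 0 0 0; 0 0 0.04 0 0 0; 0 0 0.04 0 0 0; 0 0 0 0 0 0; 0 0 0 0 0 0"
}}

```text
time: 13.1
ee_pos: [0.659, 0.0839, 0.1819]
tcp_rot: [[0.431, 0.786, 0.444], [0.85, -0.519, 0.093], [0.304, 0.337, -0.891]]
ft_force: [0.1, 0.2, -5.0]
opening: 0.41
grasp_force: 91.6
```

```bash
python3 chk.py
```

```text
t 13.1 h(mm) 10.835568888324342 xy off(mm) [-0.2871 -0.1509] rot to go(u) [-0.005   0.0013 -0.0028] F tool [ 0.5126  0.5569 -0.2587] M tool [ 0.7989 -0.7876  0.0254] op 0.4099181614215809
```

>>> {"op": "servo_tool", "data": {
  "series": "0 0 0.03 0 0 0; 0 0 0.03 0 0 0; 0 0 0.03 0 0 0; 0 0 0.03 0 0 0; 0 0 0.03 0 0 0; 0 0 0.02 0 0 0; 0 0 0.02 0 0 0; 0 0 0.02 0 0 0; 0 0 0 0 0 0; 0 0 0 0 0 0"
}}

```text
time: 13.93
ee_pos: [0.6628, 0.0848, 0.1745]
tcp_rot: [[0.431, 0.786, 0.444], [0.85, -0.519, 0.094], [0.304, 0.337, -0.891]]
ft_force: [-0.1, 0.7, -5.7]
opening: 0.409
grasp_force: 91.6
```

```bash
python3 chk.py
```

```text
t 13.9333 h(mm) 2.554158924834844 xy off(mm) [-0.1491 -0.0798] rot to go(u) [-0.0032 -0.0007 -0.0016] F tool [ 0.6222 -0.1332  0.241 ] M tool [ 0.8333 -0.8641 -0.0181] op 0.40944136208553267
```

>>> {"op": "servo_tool", "data": {
  "series": "0 0 0.01 0 0 0; 0 0 0.01 0 0 0; 0 0 0.01 0 0 0; 0 0 0.01 0 0 0; 0 0 0.01 0 0 0; 0 0 0.01 0 0 0; 0 0 0.01 0 0 0; 0 0 0 0 0 0; 0 0 0 0 0 0; 0 0 0 0 0 0"
}}

```text
time: 14.77
ee_pos: [0.6641, 0.085, 0.1722]
tcp_rot: [[0.431, 0.786, 0.444], [0.85, -0.519, 0.094], [0.304, 0.337, -0.891]]
ft_force: [-1.0, -0.7, -4.6]
opening: 0.407
grasp_force: 92.2
```

```bash
python3 chk.py
```

```text
t 14.7667 h(mm) -0.13951141583867194 xy off(mm) [-0.1252 -0.0102] rot to go(u) [-0.0019 -0.0016 -0.0025] F tool [-0.5988  0.3044 -1.1961] M tool [ 0.8096 -0.9104  0.0052] op 0.4073005463155061
```

>>> {"op": "servo_tool", "data": {
  "series": "0 0 0.01 0 0 0; 0 0 0.01 0 0 0; 0 0 0.01 0 0 0; 0 0 0.01 0 0 0; 0 0 0 0 0 0; 0 0 0 0 0 0; 0 0 0 0 0 0; 0 0 0 0 0 0; 0 0 0 0 0 0; 0 0 0 0 0 0"
}}

```text
time: 15.6
ee_pos: [0.6642, 0.0851, 0.1721]
tcp_rot: [[0.431, 0.786, 0.444], [0.85, -0.519, 0.094], [0.304, 0.337, -0.891]]
ft_force: [-13.6, -3.0, 11.6]
opening: 0.408
grasp_force: 94.7
```

```bash
python3 chk.py
```

```text
t 15.6 h(mm) -0.27748685009147467 xy off(mm) [-0.038  -0.0158] rot to go(u) [-0.0038 -0.0041 -0.0035] F tool [ -3.072   -2.9956 -21.4451] M tool [ 1.4863 -1.495  -0.0032] op 0.40778531348836944
```

Firm contact: 21 N along the axis, with no further travel and h at the fitted seat. I'll ease the preload and let go.

>>> {"op": "servo_tool", "data": {
  "series": "0 0 -0.015 0 0 0; 0 0 0 0 0 0; 0 0 0 0 0 0; 0 0 0 0 0 0; 0 0 0 0 0 0; 0 0 0 0 0 0; 0 0 0 0 0 0; 0 0 0 0 0 0; 0 0 0 0 0 0; 0 0 0 0 0 0"
}}

```text
time: 16.43
ee_pos: [0.6642, 0.0851, 0.1721]
tcp_rot: [[0.431, 0.786, 0.444], [0.85, -0.519, 0.094], [0.304, 0.337, -0.891]]
ft_force: [-8.8, -1.3, 5.3]
opening: 0.415
grasp_force: 93.1
```

>>> {"op": "servo_tool", "data": {
  "series": "0 0 0 0 0 0; 0 0 0 0 0 0; 0 0 0 0 0 0; 0 0 0 0 0 0; 0 0 0 0 0 0; 0 0 0 0 0 0; 0 0 0 0 0 0; 0 0 0 0 0 0; 0 0 0 0 0 0; 0 0 0 0 0 0",
  "claw": 1
}}

```text
time: 17.27
ee_pos: [0.6645, 0.0851, 0.1711]
tcp_rot: [[0.431, 0.786, 0.444], [0.85, -0.519, 0.093], [0.304, 0.337, -0.891]]
ft_force: [-0.3, -0.0, 0.8]
opening: 0.998
grasp_force: 0.0
```

```bash
python3 chk.py
```

```text
t 17.2667 h(mm) -1.2454000089778634 xy off(mm) [-0.2172 -0.0661] rot to go(u) [-0.0029 -0.0004 -0.0031] F tool [ 1.8685  2.2874 -5.6256] M tool [ 0.3689 -0.2961  0.0106] op 0.9979666032822003
```

Released with the force back to zero. Now backing straight out along the axis.

>>> {"op": "servo_tool", "data": {
  "series": "0 0 -0.1 0 0 0; 0 0 -0.2 0 0 0; 0 0 -0.3 0 0 0; 0 0 -0.4 0 0 0; 0 0 -0.5 0 0 0; 0 0 -0.5 0 0 0; 0 0 -0.5 0 0 0; 0 0 -0.4 0 0 0; 0 0 -0.2 0 0 0; 0 0 0 0 0 0"
}}

```text
time: 18.1
ee_pos: [0.61, 0.0734, 0.2851]
tcp_rot: [[0.43, 0.784, 0.448], [0.849, -0.52, 0.094], [0.307, 0.34, -0.889]]
ft_force: [0.4, -0.8, 0.2]
opening: 0.998
grasp_force: 0.0
```

Run:
```python
from tgt import *
for i in range(2): viewer.read_camera("scene")
st=monitor.state();print(st["time"],st["ee_pos"],st["ft_force"])
ims=[viewer.read_camera(n) for n in("top","scene","wrist")]
f=lambda im,x,y,w,h:cv2.resize(im[y:y+h,x:x+w],(400,300),interpolation=cv2.INTER_CUBIC)
c=cam("wrist",st);w=ims[2].copy()
for h,rr in((.008,.05),(0,.05)):
  cv2.polylines(w,[np.array([proj(c,S+A*h+rr*(U*np.cos(t)+W*np.sin(t))).round().astype(int) for t in np.linspace(0,6.283,90)])],True,(0,0,255),1)
cv2.imwrite("pics/fin.png",np.vstack([np.hstack([f(ims[0],0,0,640,480),f(ims[1],290,220,120,90)]),np.hstack([f(ims[2],220,120,200,150),f(w,220,120,200,150)])]))
```

```text
18.2 [0.6094 0.0736 0.2821] [ 0.2976  0.2419 -0.6641]
```

View pics/fin.png

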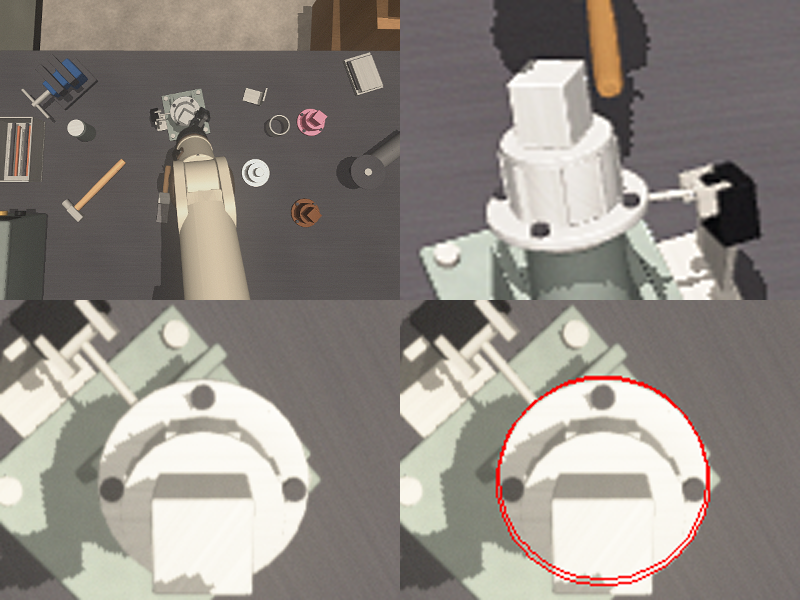

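The adapter sits home: the flange fills the predicted outline, the lever runs under its edge, the other items haven't moved, and the gripper is clear.

```bash
python3 -c "
from cell import r
print(r.hand_in())"
```

```text
the job is handed in; nothing more can be done
None
```

The adapter is fully home on the splined shaft and released, with its flange over the switch lever; the arm is clear and the job was handed in at about 18 s (no verdict was returned).

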